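Set up the video microscope for a stained sample

ROBOT

A 7-joint arm with a two-finger parallel gripper is mounted at the origin on a cart in front of the work surface, level with it; the furniture and walls round the work are solid. World frame = base frame: x ahead of the robot, y to its left, z up, the work surface at z = 0. Lengths are in m, angles in rad, forces in N, time in s.
With the tool pointing down it reaches from about 0.4 to 0.925 m from the base axis. Payload 5.6 kg.
Tool frame: the origin (TCP) lies midway between the tips of the shut fingers; the grasp point (between the pads) lies 19 mm behind it; z points along the fingers, y is the line along which they close (so a half turn about z gives the same grasp; the last joint's range is limited). The gripper opens to 85 mm and grips with 20 to 120 N. Pads are 22 mm wide; open, the fingers measure 114 mm over their backs; the gripper's body (76 mm by 85 mm) begins 54 mm behind the grasp point. The pads swing forward as they close: fully open they stand 13 mm farther back than shut.
Start: joints at [1.151, 0.468, -0.012, 1.603, 0.006, 1.071, -0.056], TCP at [0.239, -0.604, 0.231] pointing down, gripper open.
Joint ranges: [-2.53, 2.53], [-0.31, 2.02], [-1.57, 1.55], [0.28, 2.44], [-1.29, 4.43], [0.15, 1.84], [-2.92, 2.92]. Speed limits (rad/s): [2.57, 2.57, 3.14, 3.14, 3.14, 3.14, 3.14].

INTERFACE

Orientations are given as a unit quaternion [w, x, y, z].
In Python, from cell import move_to, servo_line, move_joints, open_gripper, grab, pause, solve_ik, get_image, PlanningError, finish_job, regions_of, read_time_s, read_joint_positions, read_qvel, read_joint_torque, read_eef_pos, read_tool_rot, read_ft_force, read_ft_torque, read_opening, read_grasp_force gives the robot as it stands. Calls block until the motion is done:
- move_to(position, orientation): joint-space move of the TCP to a pose.
- servo_line(position, frame=None, vel=0.15): straight line of the TCP; frame=None keeps the orientation; vel is the mean speed in m/s.
- move_joints(angles): joint-space move.
- open_gripper() and grab(strength=None): open the fingers fully, or close them until they stop; strength is the grip in N (None keeps the last).
- pause(seconds).
- solve_ik(position, orientation): joint angles nearest the present ones, or None.
- get_image(name): name is "scene" or "top" or "wrist"; returns a dict with "color" (400x640x3 uint8, blue, green, red), "vertical_fov" (degrees; the focal length in pixels is half the picture's height over the tangent of half this angle, whatever the lens; pixels are square), "cx", "cy" (the principal point, pixels), "k1" (the pictures are not rectified: a ray, as slopes to the right and down, at radius r is drawn at 1 + k1 r^2 times it, then the intrinsics apply), "rvec" (rotation vector, rad) and "tvec" (3), from world to camera coordinates, as OpenCV has them; the wrist camera has in their place "tool_from_camera" (4x4, takes a point from camera to tool coordinates, whose origin is the TCP and whose axes are the flange's). Camera axes: x right, y down, z forward; pixel columns grow to the right and rows downward; lengths in m; the calibration is good to about 2 mm. A picture is of the moment at which its call begins: read the wrist's pose just before it. There is no depth.
A pose or a line that the arm cannot do raises PlanningError and nothing moves.
- finish_job(): hands the job in; it is judged then, once.
Trained networks look in the newest picture that a camera, given by its name, has taken for a name from the list of things; names that differ only in an ending like _2 or _b are one class to them, and where a whole thing is asked for, a point or a joint stands for the part that bears it (a point fixed in the world has none). Each returns a list of dicts, best first, with "score" (0 to 1); they miss things now and then, are a little off and sometimes report something else, mostly with a low value. They report only what shows in the picture. A call takes as long as a camera call.
- regions_of(name, camera): "mask" (400x640 bool, what is visible of it) and "centre" ([column, row] in pixels, amid what is visible of it).
Readings, each from a call of its own:
- read_time_s(): time.
- read_joint_positions(): joint angles.
- read_qvel(): joint speeds.
- read_joint_torque(): joint torques, N m.
- read_eef_pos(): TCP position.
- read_tool_rot(): TCP orientation.
- read_ft_force(): force on the tool from outside, world axes, zero at the start.
- read_ft_torque(): the same for the moment, N m.
- read_opening(): opening from 0.0 (shut) to 1.0 (fully open).
- read_grasp_force(): force on a finger pad.
Only numpy, scipy, OpenCV 4.12 (cv2) and the standard library are available. Lean on these libraries where they do the work, as an engineer would, in place of code of your own. Each camera call takes 0.05 s, during which the arm holds its last target. There are 200 camera calls.

TASK

Get the microscope place ready for the next stained sample: stand the screw-lid specimen cup, the large dropper bottle and the small dropper bottle each upright in the anti-tip stand whose well is bored to fit it, right down on the floor of the well, and keep all three upright on the way. Slide the slide carrier flat between the guide rails of the video microscope, glass slide first, under the lens and up to the back stop.

Things in the scene. Friction and masses are not known exactly. Their poses are not given: they have to be found in the camera images.
- specimen_cup: Loose, upright clear plastic specimen cup with a wide ribbed screw lid. 67 mm tall; lid 62 mm across, 54 to 67 mm above the underside; the cup tapers from 56 mm across under the lid to 46 mm at the foot. Origin: centre of the underside, z up. 60 g. Grip it across the lid.
- large_bottle: The larger of two brown glass dropper bottles with a black rubber bulb, white label, loose, standing upright. Body 34 mm across, straight from the foot to about 45 mm up; with the bulb 102 mm tall. Origin: centre of the underside, z up. About 60 g. Grip it by the body.
- small_bottle: The smaller, paler dropper bottle with a black rubber bulb, loose, standing upright. Body 27 mm across, straight from the foot to about 38 mm up; with the bulb 86 mm tall. Origin: centre of the underside, z up. About 40 g. Grip it by the body.
- slide_carrier: Loose aluminium plate 162 x 36 x 6 mm, lying flat; glass slide clipped on its front part (8.5 mm high in all); at the rear an upright black grip rib 40 long, 10 thick, top 36 mm above the underside, to be pinched from above. Origin: underside, below the slide's middle; x runs from rib to slide, z up. Plate x = -120 to +42 mm, rib x = -120 to -80 (middle -100), y = 0. 100 g.
- cup_stand: Heavy white round anti-tip stand for the specimen cup, fixed on the bench: 100 mm across, 24 mm tall; round well in the middle 59 mm across with its floor 6 mm above the bench, the mouth flared to 73 mm at the top. Largest of the three stands. Origin: on the bench, centre of the underside.
- large_bottle_stand: Heavy white round anti-tip stand for the large dropper bottle, fixed on the bench: 82 mm across, 24 mm tall; round well in the middle 43 mm across with its floor 6 mm above the bench, the mouth flared to 55 mm at the top. Middle size of the three stands. Origin: on the bench, centre of the underside.
- small_bottle_stand: Heavy white round anti-tip stand for the small dropper bottle, fixed on the bench: 66 mm across, 24 mm tall; round well in the middle 32 mm across with its floor 6 mm above the bench, the mouth flared to 43 mm at the top. Smallest of the three stands. Origin: on the bench, centre of the underside.
- microscope: Fixed white video microscope, 250 mm tall. Origin: on the bench under the lens axis; x from open front to pillar (x = 88 mm). Base x = -100 to 120, 110 wide, top (stage) 12 mm up. Guide rails 6 high, x = -54 to 46, 46 apart, flaring to 76 apart at x = -84; back stop face x = 43. Ring light 53 across, underside 30 mm above bench (18 over stage; rib stays in front); camera above it 48 across.
- towel_dispenser: White towel dispenser in the middle of the bench, an obstacle to pass over or round: 215 mm (x) by 148 mm (y), 198 mm tall; origin at the centre of its underside. It stays put.
- monitor: Large screen on a stand behind the dispenser, its back towards the robot; an obstacle to keep clear of, it stays put. Screen 540 mm wide (y), 60 mm thick, from 117 to 436 mm above the bench, its front about 15 mm nearer the robot than the origin; two flat feet reach 107 mm towards the robot. Origin: on the bench, middle of the stand.

How it is judged:
At the end, for the whole second after the job is handed in: Cup and both bottles stand upright (0.1 rad) on the floor (3 mm) of their own stand's well, centred within 12 mm (cup), 10 mm (large) and 8 mm (small bottle); the carrier lies flat on the stage, its slide within 10 mm of the lens axis and 0.15 rad of the rails; all released, at rest (horizontal distance between specimen_cup and cup_stand below 0.012 m and z of specimen_cup in the frame of cup_stand below 0.009 m and angle between each of specimen_cup, large_bottle, small_bottle's own z axis and vertical below 0.1 rad and linear speed of each of specimen_cup, large_bottle, small_bottle, slide_carrier below 0.02 m/s and horizontal distance between large_bottle and large_bottle_stand below 0.01 m and z of large_bottle in the frame of large_bottle_stand below 0.009 m and horizontal distance between small_bottle and small_bottle_stand below 0.008 m and z of small_bottle in the frame of small_bottle_stand below 0.009 m and horizontal distance between slide_carrier and microscope below 0.01 m and z of slide_carrier in the frame of microscope below 0.015 m and angle between the x axis of slide_carrier and the x axis of microscope, either way round below 0.15 rad and angle between slide_carrier's own z axis and vertical below 0.06 rad); the robot touches nothing.
It fails at once if the specimen cup is tipped by more than about 40 degrees (angle between specimen_cup's own z axis and vertical above 0.7 rad).
It fails at once if the large bottle is tipped by more than about 40 degrees (angle between large_bottle's own z axis and vertical above 0.7 rad).
It fails at once if the small bottle is tipped by more than about 40 degrees (angle between small_bottle's own z axis and vertical above 0.7 rad).
It also fails if it takes over 120 s, if anything falls off the work surface, if the arm or the gripper's body presses on something with over 40 N, if the wrist force passes 120 N, or if a joint passes its speed limit or range.

## Working session

There is one attempt and no reset: what is moved stays moved. The work goes in short steps, each a Python script; the robot and the scene stay as the last script left them, time stands still between calls to the robot, and variables do not carry over. Pictures are saved under pics/ and viewed, at most 14 in all, crops included, and the job is handed in when it is done.

```bash
mkdir -p pics; ls
cat > h.py <<'E'
import numpy as np, cv2
from cell import *
def K(im):
    f=200/np.tan(np.radians(im["vertical_fov"])/2)
    return np.array([[f,0,im["cx"]],[0,f,im["cy"]],[0,0,1.]]), np.array([im["k1"],0,0,0,0.])
def ray(im,px,wrist=None):
    k,d=K(im)
    p=cv2.undistortPoints(np.array(px,float).reshape(-1,1,2),k,d).reshape(-1,2)
    v=np.c_[p,np.ones(len(p))]
    if "rvec" in im:
        R=cv2.Rodrigues(np.array(im["rvec"],float))[0]; t=np.array(im["tvec"],float).ravel()
        return -R.T@t, v@R
    T=np.array(im["tool_from_camera"]); R,p0=wrist
    return p0+R@T[:3,3], v@(R@T[:3,:3]).T
def onplane(im,px,z,wrist=None):
    o,d=ray(im,px,wrist); s=(z-o[2])/d[:,2]
    return o+d*s[:,None]
def q2R(q):
    from scipy.spatial.transform import Rotation as Ro
    return Ro.from_quat([q[1],q[2],q[3],q[0]]).as_matrix()
def wpose(): return q2R(read_tool_rot()), np.array(read_eef_pos())
E
python3 - <<'E'
from h import *
names="specimen_cup large_bottle small_bottle slide_carrier cup_stand large_bottle_stand small_bottle_stand microscope towel_dispenser monitor".split()
print(read_time_s(),read_tool_rot(),read_eef_pos())
for c in ["scene","top"]:
    im=get_image(c); cv2.imwrite(f"pics/{c}0.png",im["color"])
    R=cv2.Rodrigues(np.array(im["rvec"],float))[0]; print(c,(-R.T@np.array(im["tvec"])).round(3),im["vertical_fov"],im["k1"])
    for n in names:
        for r in regions_of(n,c)[:2]:
            ys,xs=np.where(r["mask"]); print(n,round(r["score"],2),np.round(r["centre"],1),len(xs),xs.min(),xs.max(),ys.min(),ys.max(),onplane(im,r["centre"],0.02).round(3)[0])
E
```

```text
cell.py
pics
0.0 [-8.48763584e-04  9.82312731e-01  1.87245644e-01 -2.19240531e-04] [ 0.23889059 -0.60391273  0.23033538]
scene [-0.119  0.546  0.817] 48.20214812478861 -0.07981917584644205
specimen_cup 0.64 [192.3 287. ] 874 178 207 269 305 [0.574 0.37  0.02 ]
large_bottle 0.89 [239.8 321.6] 421 230 248 300 334 [0.425 0.334 0.02 ]
small_bottle 0.73 [258.4 247.8] 229 253 264 232 260 [0.584 0.184 0.02 ]
slide_carrier 0.82 [437.6 181.8] 498 423 464 164 201 [ 0.478 -0.371  0.02 ]
slide_carrier 0.37 [192.4 287. ] 913 178 208 268 305 [0.574 0.37  0.02 ]
cup_stand 0.64 [388.8 187.1] 41 381 390 187 195 [ 0.551 -0.241  0.02 ]
large_bottle_stand 0.65 [283.1 291.1] 972 265 300 273 305 [0.434 0.214 0.02 ]
small_bottle_stand 0.68 [407.1 225. ] 452 396 420 214 235 [ 0.407 -0.163  0.02 ]
microscope 0.97 [393.2 139.4] 2942 366 423 77 185 [ 0.723 -0.438  0.02 ]
top [ 0.215 -0.212  1.637] 44.13651036965592 -0.12017934497744269
specimen_cup 0.71 [220.5 155.6] 309 210 228 143 163 [0.556 0.373 0.02 ]
large_bottle 0.48 [206.6 191.5] 113 203 214 185 197 [0.423 0.345 0.02 ]
small_bottle 0.44 [266.1 176.1] 83 265 273 170 182 [0.57  0.195 0.02 ]
slide_carrier 0.6 [402.8 283.8] 539 387 421 265 307 [ 0.473 -0.382  0.02 ]
cup_stand 0.79 [358.  232.8] 704 346 375 220 249 [ 0.551 -0.173  0.02 ]
large_bottle_stand 0.93 [246.6 203.8] 457 233 256 194 217 [0.454 0.203 0.02 ]
small_bottle_stand 0.72 [341.4 268.1] 295 330 348 260 279 [ 0.42  -0.182  0.02 ]
microscope 0.61 [426.9 231.7] 2486 386 461 199 267 [ 0.667 -0.374  0.02 ]
towel_dispenser 0.38 [265.7 175.2] 81 265 273 170 181 [0.572 0.198 0.02 ]
```

```bash
python3 -c "
import cv2
for c,(x0,y0,x1,y1) in dict(scene=(150,60,490,340),top=(180,100,480,325)).items():
    a=cv2.imread(f'pics/{c}0.png'); s=800/(x1-x0); s=min(s,600/(y1-y0)); print(c,s)
    cv2.imwrite(f'pics/{c}0c.png',cv2.resize(a[y0:y1,x0:x1],None,fx=s,fy=s,interpolation=cv2.INTER_CUBIC))
"
```

```text
scene 2.142857142857143
top 2.6666666666666665
```

View pics/scene0c.png

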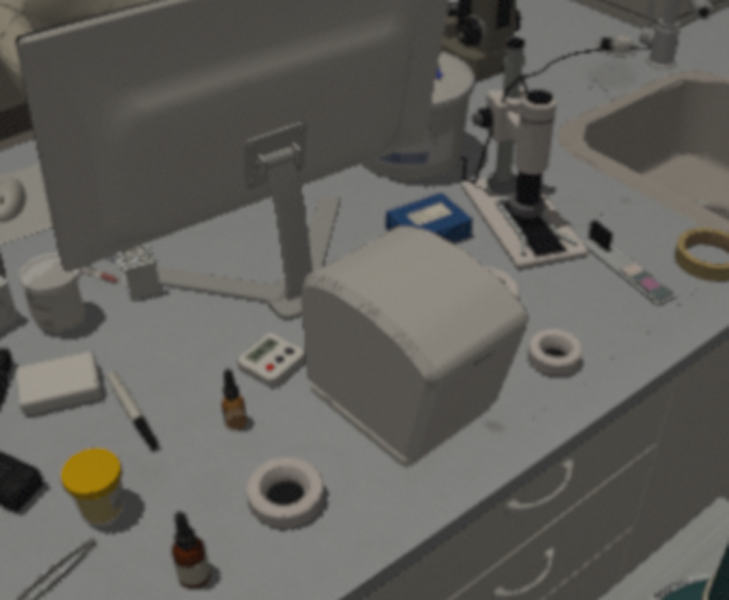

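View pics/top0c.png

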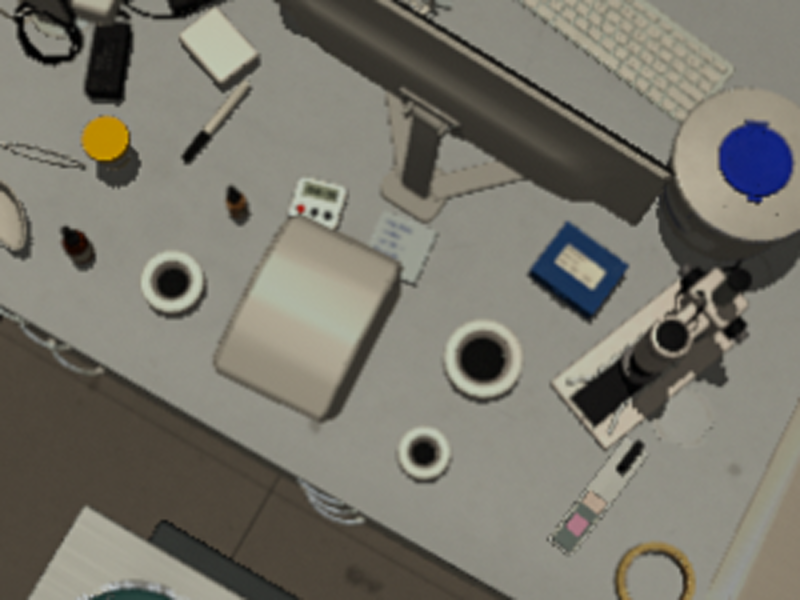

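The pictures show the cup (orange lid) at about (221,152) in the top image, the bottles at (208,192) and (268,176), and the stands at (246,205), (361,234) and (339,270). The carrier's rib end points at the microscope, so it has to be turned about half a turn. Next I refine this with the wrist camera.

```bash
cat >> h.py <<'E'
def qd(a): return [0,float(np.cos(a/2)),float(np.sin(a/2)),0]
def wshot(tag,names):
    W=wpose(); im=get_image("wrist"); cv2.imwrite(f"pics/{tag}.png",im["color"]); out={}
    for n,z in names:
        for r in regions_of(n,"wrist")[:2]:
            ys,xs=np.where(r["mask"])
            e=cv2.minAreaRect(np.c_[xs,ys].astype(np.float32))
            print(tag,n,round(r["score"],2),np.round(r["centre"],1),xs.min(),xs.max(),ys.min(),ys.max(),"rect",np.round(e[0],1),np.round(e[1],1),"->",onplane(im,e[0],z,W).round(4)[0])
    np.savez(f"pics/{tag}.npz",R=W[0],p=W[1],k=K(im)[0],T=im["tool_from_camera"],k1=im["k1"])
    return im,W
E
python3 - <<'E'
from h import *
for x,y,a in [(0.45,-0.33,0.377),(0.5,-0.3,0.0),(0.42,-0.2,-0.3),(0.55,-0.3,0.5),(0.45,0.2,0.3),(0.5,0.3,0.6)]:
    q=solve_ik([x,y,0.38],qd(a)); print(x,y,a,None if q is None else np.round(q,2))
T=get_image("wrist"); print(np.round(T["tool_from_camera"],3),T["vertical_fov"],read_opening())
t=read_time_s(); move_to([0.45,-0.33,0.38],qd(0.377)); print(read_time_s()-t, read_joint_positions())
wshot("w1",[("slide_carrier",0.006),("microscope",0.012),("cup_stand",.024),("small_bottle_stand",.024)])
E
```

```text
0.45 -0.33 0.377 [ 0.69  0.2  -0.14  1.63  0.03  1.31 -0.65]
0.5 -0.3 0.0 [ 0.57  0.25 -0.11  1.58  0.03  1.32 -1.11]
0.42 -0.2 -0.3 [ 0.56  0.03 -0.19  1.83  0.01  1.29 -1.5 ]
0.55 -0.3 0.5 [ 0.57  0.33 -0.17  1.47  0.06  1.35 -0.67]
0.45 0.2 0.3 [ 0.47  0.22 -1.09  1.73  0.2   1.31 -1.93]
0.5 0.3 0.6 [ 0.12  0.41 -0.97  1.54  0.34  1.38 -1.85]
[[-0.    -0.95  -0.311  0.08 ]
 [ 1.    -0.    -0.     0.001]
 [ 0.    -0.311  0.95  -0.142]
 [ 0.     0.     0.     1.   ]] 60.36695732296149 0.9988270115913428
1.4083 [ 0.68937728  0.20363743 -0.13514822  1.63298125  0.02882586  1.30802397
 -0.64676383]
w1 slide_carrier 0.97 [365.  137.8] 327 400 91 191 rect [364.3 141.1] [ 24.3 109.1] -> [ 0.4765 -0.3915  0.006 ]
w1 cup_stand 0.67 [248.3  35.7] 209 282 0 74 rect [245.5  37. ] [74. 73.] -> [ 0.5481 -0.1856  0.024 ]
w1 small_bottle_stand 0.91 [214.1 127.5] 188 236 107 153 rect [212.1 129.2] [47.  45.6] -> [ 0.4144 -0.1783  0.024 ]
```

View pics/w1.png

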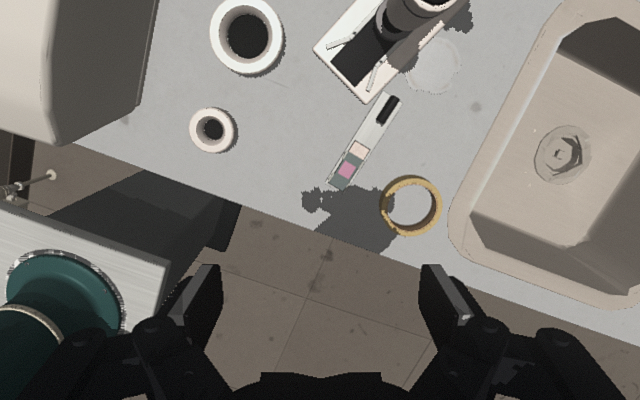

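Run:
```python
from h import *
W=wpose(); im=get_image("wrist")
print(onplane(im,[(388,108),(335,185)],0.006,W).round(4)); print(onplane(im,[(313,47),(364,102),(352,0),(150,0),(135,105)],0.012,W).round(4))
t=read_time_s(); move_to([0.46,-0.28,0.38],qd(-0.3)); print(read_time_s()-t, np.round(read_joint_positions(),2))
wshot("w2",[("slide_carrier",0.006),("microscope",0.012),("cup_stand",.024),("small_bottle_stand",.024)])
```

```text
[[ 0.5343 -0.4037  0.006 ]
 [ 0.398  -0.3759  0.006 ]]
[[ 0.5707 -0.2726  0.012 ]
 [ 0.5291 -0.367   0.012 ]
 [ 0.6445 -0.2996  0.012 ]
 [ 0.5481 -0.0462  0.012 ]
 [ 0.4052 -0.0586  0.012 ]]
0.75 [ 0.57  0.16 -0.1   1.68  0.02  1.3  -1.4 ]
w2 slide_carrier 0.92 [387.6 110.7] 372 405 55 169 rect [389. 112.] [113.7  25.8] -> [ 0.4752 -0.3907  0.006 ]
w2 cup_stand 0.66 [237.9 104. ] 202 271 68 139 rect [236.5 103.5] [71. 69.] -> [ 0.5519 -0.1858  0.024 ]
w2 small_bottle_stand 0.59 [266.3 190.3] 243 286 172 215 rect [265.1 194.7] [42.5 43.4] -> [ 0.4137 -0.1786  0.024 ]
```

View pics/w2.png

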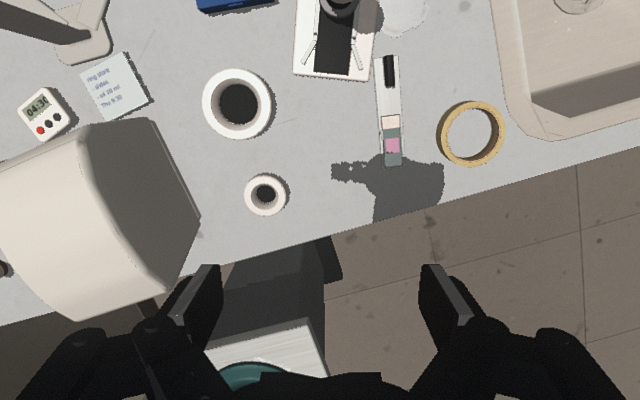

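Wrist view: the microscope's front corners are at (293,76) and (366,80), its slot opens towards the robot, and the carrier rib is at (390,72). I move forward to get the microscope central.

Run:
```python
from h import *
W=wpose(); im=get_image("wrist")
print(onplane(im,[(293,76),(366,80)],0.012,W).round(4)); print(onplane(im,[(390,55),(390,87)],0.036,W).round(4)); print(onplane(im,[(393,165)],0.006,W).round(4))
move_to([0.53,-0.32,0.36],qd(-0.3)); print(read_time_s(), np.round(read_joint_positions(),2))
im,W=wshot("w3",[("slide_carrier",0.006),("microscope",0.012),("cup_stand",.024)])
cv2.imwrite("pics/w3c.png",cv2.resize(im["color"][:230,180:500],None,fx=2.5,fy=2.5,interpolation=cv2.INTER_CUBIC))
```

```text
[[ 0.5635 -0.2727  0.012 ]
 [ 0.528  -0.3693  0.012 ]]
[[ 0.5496 -0.4049  0.036 ]
 [ 0.5102 -0.395   0.036 ]]
[[ 0.3961 -0.3776  0.006 ]]
4.3333 [ 0.56  0.33 -0.09  1.52  0.03  1.3  -1.41]
w3 slide_carrier 0.74 [377.3 163.4] 361 393 113 220 rect [377.7 166.7] [106.5  25.8] -> [ 0.4756 -0.3916  0.006 ]
w3 microscope 0.63 [328.   64.1] 280 372 0 138 rect [325.4  66.7] [ 85.  138.9] -> [ 0.6303 -0.3583  0.012 ]
w3 cup_stand 0.62 [227.3 158.7] 190 261 126 194 rect [225.5 160. ] [68. 71.] -> [ 0.5534 -0.1872  0.024 ]
```

View pics/w3c.png

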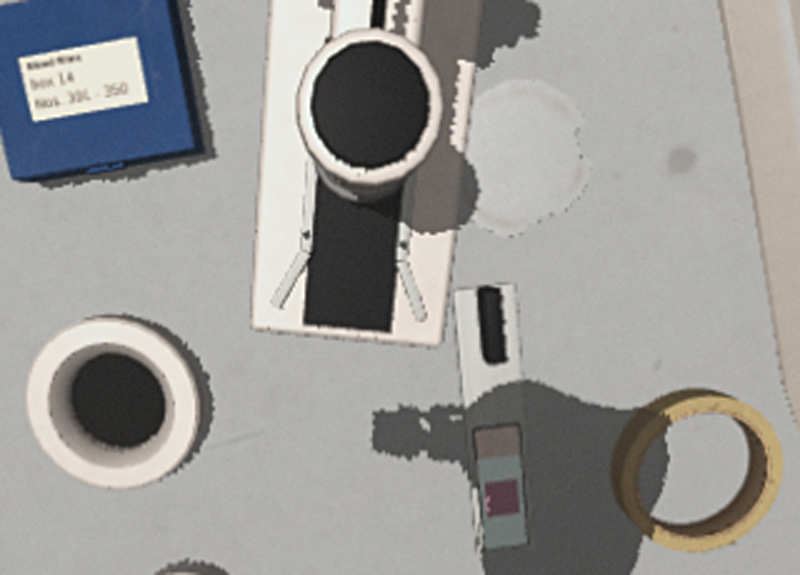

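Run:
```python
from h import *
W=wpose(); im=get_image("wrist")
c=lambda L:[(180+a/2.5-.3,b/2.5-.3) for a,b in L]
b=onplane(im,c([(252,330),(441,346),(272,0),(470,60)]),0.012,W); print("base",b.round(4))
f=(b[0]+b[1])/2; n=np.array([-(b[1]-b[0])[1],(b[1]-b[0])[0]]); n/=np.linalg.norm(n)
l=(b[2]-b[0])[:2];r=(b[3]-b[1])[:2]
print("width",np.linalg.norm(b[1]-b[0]),"yaw front",np.arctan2(n[1],n[0]),"left",np.arctan2(l[1],l[0]),"right",np.arctan2(r[1],r[0]))
y=np.mean([np.arctan2(n[1],n[0]),np.arctan2(l[1],l[0]),np.arctan2(r[1],r[0])])
print("scope origin",f[:2]+0.1*np.array([np.cos(y),np.sin(y)]),y)
rl=onplane(im,c([(305,250),(402,260)]),0.018,W); print("rail corner",rl.round(4), rl.mean(0)[:2]+.054*np.array([np.cos(y),np.sin(y)]))
p=onplane(im,c([(455,291),(516,284),(481,551),(527,543)]),0.006,W); print("car",p.round(4))
rb=onplane(im,c([(478,288),(500,286),(486,362),(508,359)]),0.036,W); print("rib",rb.round(4),rb.mean(0))
a=(p[0]+p[1])/2; e=(p[2]+p[3])/2; print("len",np.linalg.norm(e-a),"yaw",np.arctan2(*(e-a)[:2][::-1]),"rib from plate",a+(e-a)*20/162)
print(np.arctan2(*((rb[2]+rb[3]-rb[0]-rb[1])[:2])[::-1]))
k,d=K(im)
# stand well fits on masks
for n in ["cup_stand"]:
    m=regions_of(n,"wrist")[0]["mask"].astype(np.uint8); ct=max(cv2.findContours(m,0,1)[0],key=len); print(onplane(im,cv2.fitEllipse(ct)[0],.024,W))
```

```text
base [[ 0.5668 -0.2727  0.012 ]
 [ 0.5265 -0.3724  0.012 ]
 [ 0.7231 -0.3374  0.012 ]
 [ 0.6656 -0.4269  0.012 ]]
width 0.10759851708483037 yaw front -0.3845470300224821 left -0.39253849752098313 right -0.373146070077112
scope origin [ 0.63937892 -0.35998401] -0.3834105325401924
rail corner [[ 0.5996 -0.3153  0.018 ]
 [ 0.5789 -0.3642  0.018 ]] [ 0.63930166 -0.35997402]
car [[ 0.5531 -0.3887  0.006 ]
 [ 0.5467 -0.4227  0.006 ]
 [ 0.396  -0.3629  0.006 ]
 [ 0.3927 -0.3916  0.006 ]]
rib [[ 0.5542 -0.3981  0.036 ]
 [ 0.5518 -0.4095  0.036 ]
 [ 0.5148 -0.3922  0.036 ]
 [ 0.5128 -0.4041  0.036 ]] [ 0.53340001 -0.40095265  0.036     ]
len 0.15810503887957994 yaw 2.9608590262302297 rib from plate [ 0.53067658 -0.40216095  0.006     ]
2.9979796034912587
[[ 0.55345828 -0.18717343  0.024     ]]
```

Two independent fits agree on the scope origin: (0.639,-0.360), yaw -0.383. The rib is at (0.532,-0.401), yaw 2.965. I grip the rib with the wrist camera facing away from the microscope, set the carrier down turned in free space, then re-grip it from the other side.

Run:
```python
from h import *
im=get_image("wrist"); print("tape",onplane(im,[(180+695/2.5,470/2.5)],0.01,wpose()).round(3))
t=read_time_s()
A=2.965; P=[0.532,-0.401]
print(np.round(solve_ik([*P,.2],qd(A)),2), np.round(solve_ik([.46,-.37,.2],qd(1.65)),2), np.round(solve_ik([.46,-.37,.05],qd(1.65-np.pi)),2), np.round(solve_ik([.426,-.274,.05],qd(2.758)),2))
move_to([*P,.30],qd(A)); servo_line([*P,.018],vel=.2); grab(80)
print("open",read_opening(),read_grasp_force(),read_ft_force(),read_eef_pos())
servo_line([*P,.12],vel=.2); print(read_opening(),read_time_s()-t,np.round(read_joint_positions(),2))
im,W=wshot("w4",[("slide_carrier",.1)])
```

```text
tape [[ 0.409 -0.5    0.01 ]]
[ 1.34  0.97 -1.33  1.53  0.95  1.39  1.34] [ 0.91  0.44 -0.37  1.76  0.19  0.98  0.54] [ 0.54  0.61  0.1   1.87 -0.09  0.67 -2.36] [ 0.93  0.58 -0.53  2.04  0.48  0.64  1.27]
open 0.08902902809733557 79.99646544456482 [ 0.58187277 -0.12228016  2.4401217 ] [ 0.53215889 -0.40108461  0.01825918]
0.0984170933725269 5.3084 [ 1.3   0.99 -1.19  1.59  0.97  1.24  1.33]
w4 slide_carrier 0.71 [318.8 126.8] 277 364 0 323 rect [320.5 161.5] [323.  87.] -> [ 0.4862 -0.3934  0.1   ]
```

View pics/w4.png

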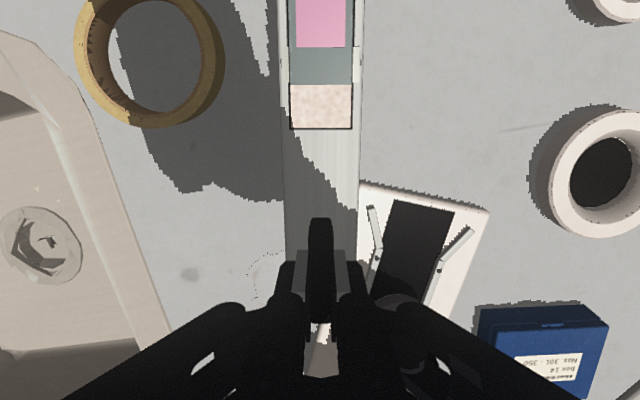

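The rib is held straight, with the slide pointing up the picture. Now I set it down turned, then re-grip.

Run:
```python
from h import *
t=read_time_s(); P=[.46,-.37]
servo_line([*P,.2],vel=.25); move_to([*P,.1],qd(1.65)); servo_line([*P,.0195],vel=.12); print(read_ft_force()); open_gripper()
servo_line([*P,.2],vel=.25); print(read_time_s()-t,np.round(read_joint_positions(),2))
im,W=wshot("w5",[("slide_carrier",.006)])
B=1.65-np.pi
move_to([*P,.2],qd(B)); print(np.round(read_joint_positions(),2)); 
im,W=wshot("w6",[("slide_carrier",.006)])
servo_line([*P,.016],vel=.2); grab(80)
print("open",read_opening(),read_grasp_force(),read_ft_force(),read_eef_pos())
servo_line([*P,.12],vel=.2); print(read_opening(),read_time_s()-t)
```

```text
[ 0.0456277  -0.26650269 -1.31778891]
4.166600000000001 [ 1.37  0.67 -1.07  1.74  0.64  1.14  0.18]
w5 slide_carrier 0.95 [321.7  96. ] 302 343 15 197 rect [322.5 106. ] [182.  41.] -> [ 0.4561 -0.3067  0.006 ]
[ 0.91  0.44 -0.37  1.76  0.19  0.98 -2.6 ]
w6 slide_carrier 0.93 [320.3 217.7] 303 338 152 293 rect [320.5 222.5] [141.  35.] -> [ 0.456  -0.3154  0.006 ]
open 0.09374348361856716 80.03719925880432 [0.10094581 0.69410731 3.18423181] [ 0.46018952 -0.37012806  0.01635628]
0.0973612272164696 9.150000000000002
```

Run:
```python
from h import *
t=read_time_s()
S=np.array([.6393,-.3600]); Y=-.3834; u=np.array([np.cos(Y),np.sin(Y)])
a0=S-.235*u; z0=.0164+.012+.003
servo_line([.45,-.33,.28],vel=.25)
move_to([*a0,.28],qd(.6)); print(np.round(read_joint_positions(),2))
move_to([*a0,.28],qd(Y+np.pi)); print(np.round(read_joint_positions(),2),np.round(solve_ik([*(S-.1*u),z0],qd(Y+np.pi)),2))
servo_line([*a0,.05],vel=.2); servo_line([*a0,z0],vel=.1)
print(read_eef_pos(),read_opening(),read_ft_force(),read_time_s()-t)
for c in ["scene","top"]: cv2.imwrite(f"pics/{c}1.png",get_image(c)["color"])
wshot("w7",[("slide_carrier",.02)])
a=cv2.imread("pics/scene1.png")[130:260,350:480]; b=cv2.imread("pics/top1.png")[180:310,350:480]
cv2.imwrite("pics/ins.png",cv2.resize(np.hstack([a,b]),None,fx=3,fy=3,interpolation=cv2.INTER_CUBIC))
```

```text
[ 1.18  0.26 -0.79  1.87  0.21  1.1  -0.65]
[ 1.47  0.42 -1.2   1.85  0.42  1.16  1.31] [ 1.04  0.88 -0.81  1.72  0.78  0.9   1.08]
[ 0.42118579 -0.27209154  0.03139686] 0.09709273810083875 [-0.4736071   0.08623472  0.12986532] 5.866599999999998
w7 slide_carrier 0.77 [318.5 258.3] 283 358 217 378 rect [321.8 297.6] [160.6  74.8] -> [ 0.445 -0.281  0.02 ]
```

View pics/ins.png

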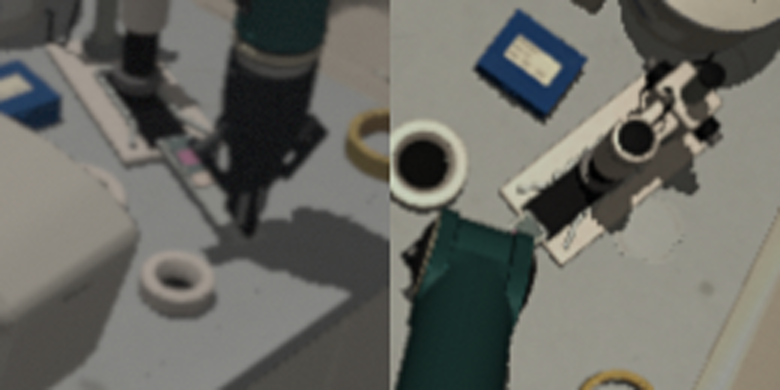

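The slide tip lies over the front edge of the stage, centred on the slot. I insert it and feel for the back stop.

Run:
```python
from h import *
t=read_time_s()
S=np.array([.6393,-.3600]); Y=-.3834; u=np.array([np.cos(Y),np.sin(Y)]); z0=.0315
F=lambda: float(np.dot(read_ft_force()[:2],u))
servo_line([*(S-.17*u),z0],vel=.1); print(F(),read_ft_force())
servo_line([*(S-.107*u),z0],vel=.08); print(F(),read_ft_force())
s=-.107
while s<-.092 and F()>-4:
    s+=.0015; servo_line([*(S+s*u),z0],vel=.03); print(round(s,4),round(F(),2))
s-=.0015
servo_line([*(S+s*u),z0],vel=.03); servo_line([*(S+s*u),.0290],vel=.03); print(F(),read_ft_force(),read_eef_pos())
open_gripper(); pause(.2)
servo_line([*(S+s*u),.12],vel=.2); servo_line([*(S-.2*u),.33],vel=.25); print(read_time_s()-t,read_time_s(),np.round(read_joint_positions(),2))
```

```text
-0.16711423488809068 [-0.12567146  0.13517784 -0.50590508]
0.11456243296401021 [ 0.45421455  0.81982131 -1.5041154 ]
-0.1055 -0.2
-0.104 0.82
-0.1025 -0.09
-0.101 -1.06
-0.0995 -5.09
-3.2967615262185155 [-2.92835759  1.553183   -0.47004597] [ 0.5453791  -0.32206567  0.02876534]
6.100000000000001 31.4083 [ 1.4   0.43 -1.17  1.71  0.41  1.28  1.33]
```

Run:
```python
from h import *
move_to([0.50,-0.31,0.38],qd(-0.3))
im,W=wshot("w8",[("slide_carrier",.018),("microscope",.012),("cup_stand",.024),("small_bottle_stand",.024)])
move_to([0.46,0.0,0.42],qd(0.0)); print(np.round(read_joint_positions(),2))
move_to([0.42,0.26,0.40],qd(0.2)); print(np.round(read_joint_positions(),2),read_time_s())
im2,W=wshot("w9",[("specimen_cup",.06),("large_bottle",.03),("small_bottle",.03),("large_bottle_stand",.024)])
cv2.imwrite("pics/w89.png",np.vstack([cv2.resize(im["color"][:200,200:440],None,fx=2,fy=2)[:,:480],]))
```

```text
w8 slide_carrier 0.6 [319.8  89.3] 306 337 52 128 rect [321.1  90.5] [26.3 75.2] -> [ 0.5731 -0.3338  0.018 ]
w8 microscope 0.81 [328.8  45.8] 282 369 0 115 rect [323.6  54.4] [ 81.9 116.1] -> [ 0.618  -0.3513  0.012 ]
w8 cup_stand 0.9 [229.3 136.3] 194 262 102 171 rect [228.  136.5] [69. 68.] -> [ 0.5524 -0.1867  0.024 ]
w8 small_bottle_stand 0.78 [259.5 217.9] 236 277 201 242 rect [256.5 221.5] [41. 41.] -> [ 0.4166 -0.1801  0.024 ]
w8 small_bottle_stand 0.39 [  0.  291.5] 0 4 287 299 rect [  2. 293.] [12.  4.] -> [0.4218 0.304  0.024 ]
[ 0.72  0.05 -0.8   1.74  0.03  1.37 -1.66]
[ 0.38  0.22 -1.14  1.69  0.21  1.36 -2.17] 36.3
w9 specimen_cup 0.93 [256.4  30.5] 230 279 3 54 rect [254.5  28.5] [51. 49.] -> [0.5558 0.3704 0.06  ]
w9 specimen_cup 0.64 [387.1  47.2] 378 402 36 59 rect [390.3  47.7] [19.8 26.2] -> [0.5674 0.1938 0.06  ]
w9 large_bottle 0.85 [266.  133.7] 256 281 121 145 rect [268.3 133.8] [22.6 26.2] -> [0.4215 0.336  0.03  ]
w9 small_bottle 0.58 [388.3  48.2] 379 402 37 59 rect [390.8  47.6] [18.8 25. ] -> [0.5719 0.1882 0.03  ]
w9 large_bottle_stand 0.68 [359.9 134. ] 329 383 107 161 rect [356. 134.] [54. 54.] -> [0.4457 0.2081 0.024 ]
```

View pics/w89.png

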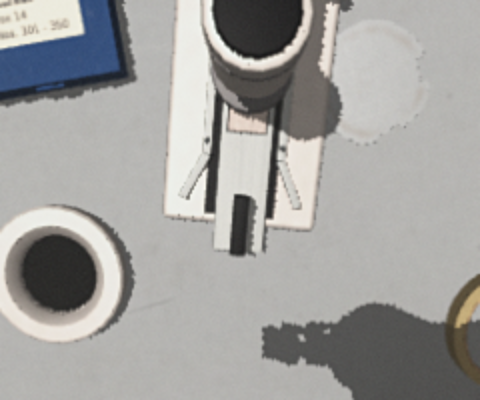

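View pics/w9.png

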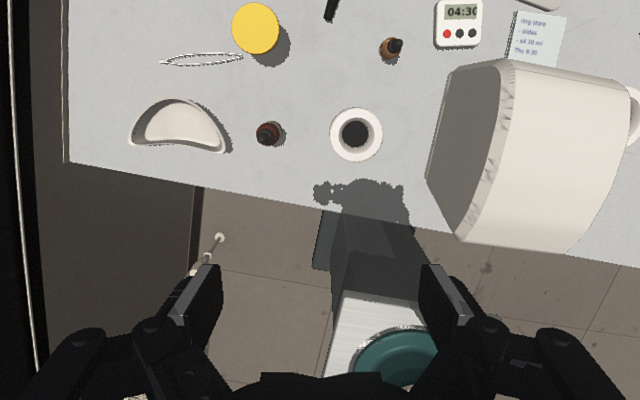

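Carrier seated in the slot. In the second picture: cup lid (256,29), large bottle (268,133), small bottle (391,48), large stand (356,134). I take close vertical views of each, and locate the monitor's edge.

```bash
cat >> h.py <<'E'
def above(tag,name,xy,a,z,zc,cam=.08):
    """camera straight above xy: circle fit of the mask, at height zc"""
    u=np.array([np.cos(a),np.sin(a)]); p=np.array(xy)-cam*u
    move_to([*p,z],qd(a)); W=wpose(); im=get_image("wrist"); cv2.imwrite(f"pics/{tag}.png",im["color"])
    best=None
    for r in regions_of(name,"wrist"):
        ct=max(cv2.findContours(r["mask"].astype(np.uint8),0,1)[0],key=len)
        if len(ct)<6: continue
        e=cv2.fitEllipse(ct); c,R=cv2.minEnclosingCircle(ct); q=onplane(im,[e[0],c],zc,W)[:,:2]
        print(tag,name,round(r["score"],2),np.round(e[0],1),np.round(e[1],1),q.round(4).tolist())
        if np.linalg.norm(q[0]-xy)<.04 and best is None: best=q[0]
    return best
E
python3 - <<'E'
from h import *
im=get_image("top"); c=lambda L:[(180+x/2.6667,100+y/2.6667) for x,y in L]
print("monitor top edge",onplane(im,c([(281,17),(640,222)]),.436).round(3).tolist(),"bottom",onplane(im,c([(281,17),(640,222)]),.117).round(3).tolist())
print("disp top",onplane(im,c([(216,362),(318,415),(400,275),(298,218)]),.198).round(3).tolist())
t=read_time_s()
above("v1","large_bottle_stand",[.4457,.208],.3,.25,.024)
above("v2","large_bottle",[.4215,.336],.3,.25,.03)
above("v3","specimen_cup",[.554,.370],.3,.25,.060)
above("v4","small_bottle",[.570,.188],.3,.25,.03)
print(read_time_s()-t,np.round(read_joint_positions(),2))
ims=[cv2.imread(f"pics/v{i}.png")[0:300,120:520] for i in (1,2,3,4)]
cv2.imwrite("pics/v.png",np.vstack([np.hstack(ims[:2]),np.hstack(ims[2:])]))
E
```

```text
monitor top edge [[0.671, 0.146, 0.436], [0.655, -0.261, 0.436]] bottom [[0.792, 0.242, 0.117], [0.772, -0.274, 0.117]]
disp top [[0.365, 0.069, 0.198], [0.369, -0.06, 0.198], [0.552, -0.061, 0.198], [0.554, 0.073, 0.198]]
v1 large_bottle_stand 0.75 [320.4  91.4] [77.9 81.3] [[0.4448, 0.2077], [0.4447, 0.2069]]
v2 large_bottle 0.65 [322.3  87.2] [33.3 35.1] [[0.4231, 0.3357], [0.423, 0.3361]]
v3 specimen_cup 0.9 [319.9  86.5] [65.7 68. ] [[0.5558, 0.3692], [0.5555, 0.3693]]
v4 small_bottle 0.63 [321.2  85.7] [25.8 27.5] [[0.5727, 0.1886], [0.5726, 0.1892]]
3.0833000000000013 [ 0.47  0.45 -1.09  1.85  0.44  1.11 -2.05]
```

View pics/v.png

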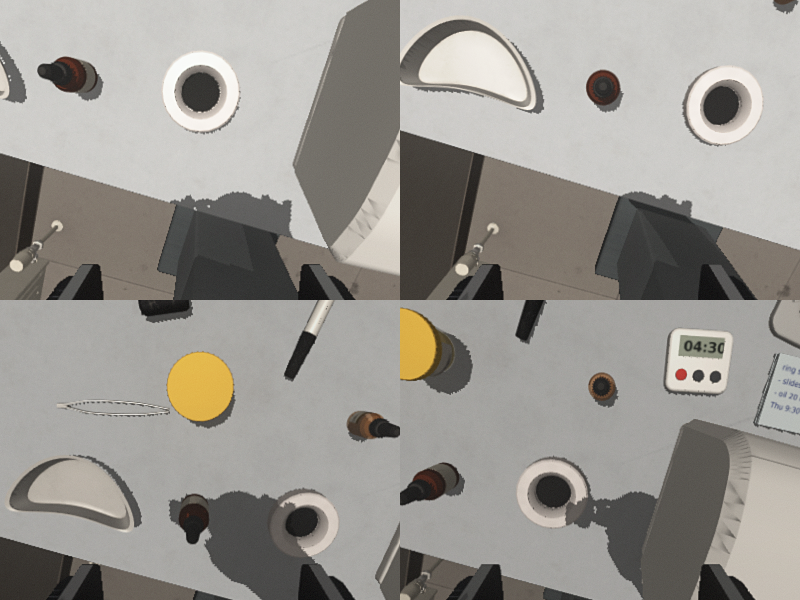

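Clean overhead views of all four, so positions are good to about 2 mm. The large bottle goes first: TCP at 32 mm keeps the palm above its bulb and the pads on the upper body.

```bash
cat >> h.py <<'E'
def lower(xy,z0,z1,lim=12,v=.06,n=6):
    f0=np.array(read_ft_force())
    for z in np.linspace(z0,z1,n)[1:]:
        servo_line([*xy,float(z)],vel=v); f=np.array(read_ft_force())-f0
        if np.linalg.norm(f)>lim: print("contact at",z,f.round(1)); return False
    print("down",z1,f.round(1)); return True
E
python3 - <<'E'
from h import *
t=read_time_s()
B=[.423,.3358]; S=[.4447,.2075]; a=.3
move_to([*B,.2],qd(a)); servo_line([*B,.06],vel=.15); print(lower(B,.06,.032))
grab(40); print("open",read_opening(),read_grasp_force(),read_eef_pos(),read_ft_force())
servo_line([*B,.1],vel=.12); print(read_opening(),read_ft_force())
W=wpose(); im=get_image("wrist"); cv2.imwrite("pics/g1.png",im["color"])
for r in regions_of("large_bottle","wrist"):
    ys,xs=np.where(r["mask"]); print(r["score"],xs.min(),xs.max(),ys.min(),ys.max(),r["centre"])
T=np.array(im["tool_from_camera"]); k,d=K(im)
# where a bulb tip on the tool axis would show
pt=np.linalg.inv(T)@np.array([0,0,-(.102-.032),1]); print("axis tip px",cv2.projectPoints(pt[:3].reshape(1,1,3),np.zeros(3),np.zeros(3),k,d)[0].ravel())
print(read_time_s()-t)
E
```

```text
down 0.032 [ 0.5 -0.9 -1. ]
True
open 0.3628495643655389 39.557485008845106 [0.42307823 0.33595577 0.03235218] [-1.41090779 -0.53437748  3.91302694]
0.3631888085476685 [-0.50411953 -0.33040248 -1.92653198]
0.94 284 356 213 377 [319.7, 289.6]
0.49 436 557 173 284 [492.9, 231.9]
axis tip px [318.08725971 394.68541437]
4.4916999999999945
```

View pics/g1.png

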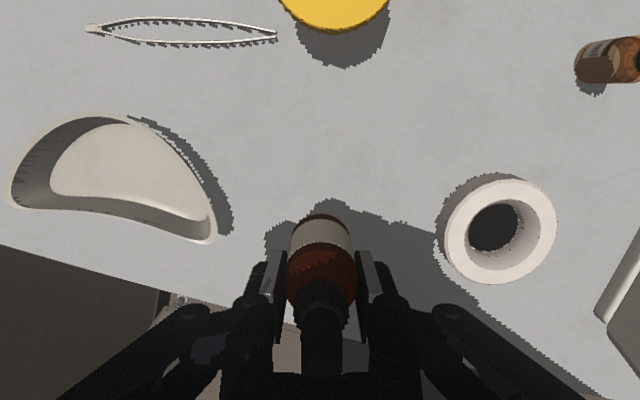

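Large bottle held upright, its foot edge at row 213. I use that row for the in-hand offset, then place.

```bash
cat >> h.py <<'E'
def inhand(name,rad,zg):
    """offset along tool x of a held round thing, from the front edge of its foot"""
    im=get_image("wrist"); T=np.linalg.inv(np.array(im["tool_from_camera"])); k,d=K(im)
    m=[r["mask"] for r in regions_of(name,"wrist") if r["mask"][180:,290:350].any()]
    if not m: print("not seen"); return 0
    ys,xs=np.where(m[0]); sel=ys<ys.min()+60; row=ys.min()
    X=np.linspace(-.02,.02,81); P=np.array([(T@[x+rad,0,zg,1])[:3] for x in X])
    R=cv2.projectPoints(P.reshape(-1,1,3),np.zeros(3),np.zeros(3),k,d)[0].reshape(-1,2)[:,1]
    o=float(X[np.argmin(abs(R-row))]); print("inhand",name,row,"x off",round(o,4)); return o
E
python3 - <<'E'
from h import *
t=read_time_s(); a=.3
o=inhand("large_bottle",.017,.032); o=o if abs(o)<.005 else 0
S=np.array([.4447,.2075])-o*np.array([np.cos(a),np.sin(a)])
servo_line([*S,.1],vel=.15)
servo_line([*S,.066],vel=.1); print(lower(S,.066,.0385,n=8)); print(read_eef_pos(),read_ft_force())
open_gripper(); pause(.2); servo_line([*S,.13],vel=.15)
servo_line([*(S),.2],vel=.25)
above("p1","large_bottle",[.4447,.2075],.3,.25,.035); print(read_time_s()-t,read_time_s())
E
```

```text
inhand large_bottle 213 x off -0.001
down 0.0385 [-1.2 -1.3 -0.7]
True
[0.44562581 0.20782235 0.0383712 ] [-0.93658063 -0.50238191  0.16289691]
p1 large_bottle 0.74 [318.5  86. ] [34.  34.7] [[0.446, 0.2077], [0.4462, 0.2075]]
5.8917 50.0667
```

Run:
```python
from h import *
t=read_time_s()
B=[.5727,.1888]; a=1.2
move_to([*B,.22],qd(a)); servo_line([*B,.06],vel=.15); print(lower(B,.06,.017))
grab(40); print("open",read_opening(),read_grasp_force(),read_eef_pos(),read_ft_force())
servo_line([*B,.12],vel=.12); print(read_opening(),read_ft_force())
o=inhand("small_bottle",.0135,.017)
servo_line([*B,.31],vel=.25); move_to([.45,0.05,.33],qd(.4)); 
q=above("v5","small_bottle_stand",[.4155,-.179],-.3,.30,.024)
o=inhand("small_bottle",.0135,.017)
print(q,read_opening(),read_time_s()-t)
cv2.imwrite("pics/v5c.png",cv2.imread("pics/v5.png"))
```

```text
down 0.017 [-0.7  0.4 -0.5]
True
open 0.29620950444158567 39.461626592092216 [0.57279784 0.18896033 0.01733594] [-1.29605222 -0.53974724  3.14900074]
0.2942950344891716 [-0.20611271 -1.14290755 -0.95745854]
inhand small_bottle 230 x off -0.002
v5 small_bottle_stand 0.65 [320.6  92.8] [55.5 57. ] [[0.4124, -0.1765], [0.4123, -0.1767]]
inhand small_bottle 229 x off -0.0005
[ 0.41243304 -0.17654467] 0.29558707190783157 8.033300000000004
```

View pics/v5c.png

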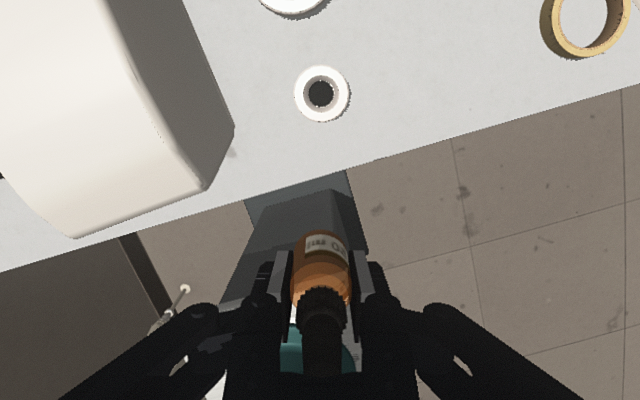

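The small stand is at (321,93), and the bottle is held straight. Placing it.

Run:
```python
from h import *
t=read_time_s(); a=-.3
S=np.array([.4126,-.1768])+.001*np.array([np.cos(a),np.sin(a)])
move_to([*S,.15],qd(a)); servo_line([*S,.05],vel=.15); print(lower(S,.05,.0235,lim=6,n=10,v=.05)); print(read_eef_pos(),read_ft_force())
```

```text
down 0.0235 [ 0.9 -0.9  2.6]
True
[ 0.4138942  -0.17719911  0.02365862] [ 0.84943992 -0.63557539  2.45800324]
```

Run:
```python
from h import *
t=read_time_s()
open_gripper(); pause(.2); p=read_eef_pos(); servo_line([p[0],p[1],.15],vel=.15); servo_line([p[0],p[1],.26],vel=.25)
above("p2","small_bottle",[.4126,-.1768],-.3,.30,.035)
above("v6","cup_stand",[.5525,-.187],-.3,.30,.024)
B=[.5557,.3692]
move_to([.45,.05,.33],qd(.3)); move_to([*B,.2],qd(.3)); servo_line([*B,.08],vel=.15); print(lower(B,.08,.036))
grab(40); print("open",read_opening(),read_grasp_force(),read_eef_pos(),read_ft_force())
servo_line([*B,.12],vel=.12); print(read_opening(),read_ft_force())
cv2.imwrite("pics/g3.png",get_image("wrist")["color"]); inhand("specimen_cup",.023,.036)
print(read_time_s()-t,read_time_s(),np.round(read_joint_positions(),2),np.round(solve_ik([.553,-.187,.05],qd(-1.0)),2))
```

```text
p2 small_bottle 0.97 [318.7  86.1] [23.4 24.3] [[0.4143, -0.1769], [0.4143, -0.1773]]
down 0.036 [ 0.3 -0.2 -0.7]
True
open 0.714863605988714 43.425849080085754 [0.55595758 0.36957363 0.03651019] [ 0.0295445  -0.86096428  1.95873865]
0.7089576121296209 [ 0.16308412 -0.50255237 -1.00682506]
inhand specimen_cup 198 x off 0.0
9.791600000000003 71.8833 [-0.06  0.82 -0.89  1.6   0.7   1.07 -2.41] [ 0.76  0.71 -0.65  1.85  0.6   0.78 -2.79]
```

View pics/g3.png

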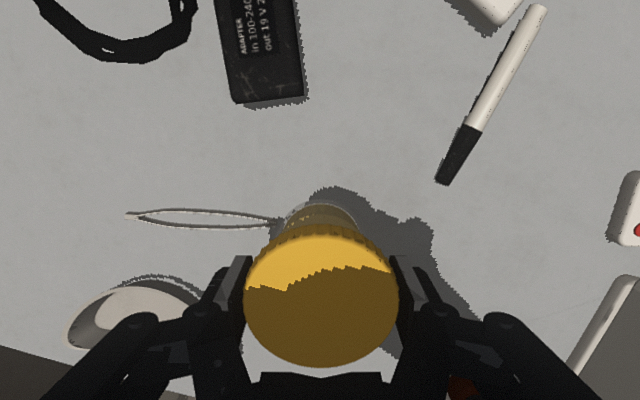

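Cup gripped squarely by the lid. I look at its stand from above, then place with the camera turned towards the robot, clear of monitor and dispenser.

Run:
```python
from h import *
t=read_time_s()
servo_line([.5557,.3692,.30],vel=.25); move_to([.45,.05,.33],qd(.3))
q=above("v7","cup_stand",[.5525,-.187],-.3,.32,.024)
im=get_image("wrist"); g=cv2.cvtColor(im["color"],cv2.COLOR_BGR2GRAY)
print(q,read_opening(),read_time_s()-t, np.round(solve_ik([.552,-.187,.05],qd(2.9)),2))
cv2.imwrite("pics/v7c.png",im["color"][:300,120:520])
```

```text
v7 cup_stand 0.59 [321.   89.1] [80.  83.8] [[0.552, -0.1846], [0.5523, -0.1841]]
[ 0.55202677 -0.18461623] 0.7113943780428871 3.1584000000000003 [ 1.12  1.16 -1.34  1.83  1.22  1.26  0.72]
```

View pics/v7c.png

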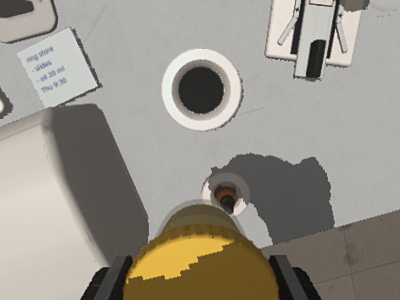

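Run:
```python
from h import *
t=read_time_s()
S=[.552,-.1848]
move_to([.49,-.17,.33],qd(1.3)); move_to([.51,-.18,.33],qd(2.9)); print(np.round(read_joint_positions(),2))
servo_line([*S,.25],vel=.2); servo_line([*S,.075],vel=.15); print(lower(S,.075,.0432,lim=8,n=8)); print(read_eef_pos(),read_ft_force())
open_gripper(); pause(.2); servo_line([*S,.14],vel=.12); servo_line([.48,-.2,.34],vel=.25)
move_to([.46,-.2,.36],qd(-.3))
im,W=wshot("w10",[("specimen_cup",.072),("small_bottle",.06),("slide_carrier",.018),("microscope",.012)])
print(read_time_s()-t,read_time_s())
sc=get_image("scene")["color"]; cv2.imwrite("pics/fin.png",np.hstack([cv2.resize(im["color"][:260,140:500],None,fx=1.1,fy=1.1)[:286],cv2.resize(sc[130:340,220:480],(354,286))]))
```

```text
[ 1.23  0.52 -1.3   1.7   0.51  1.33  1.16]
down 0.0432 [-1.1 -1.3  0.2]
True
[ 0.55183124 -0.18475498  0.04292679] [ 0.1129911  -0.41874867 -0.24464297]
w10 specimen_cup 0.63 [289.1  82.7] 261 311 58 110 rect [286.  84.] [52. 50.] -> [ 0.5532 -0.186   0.072 ]
w10 specimen_cup 0.63 [378.4  25.8] 349 438 0 62 rect [392.6  27.8] [85.6 64. ] -> [ 0.576  -0.3224  0.072 ]
w10 small_bottle 0.86 [313.7 184. ] 305 323 173 199 rect [314. 186.] [26. 18.] -> [ 0.4197 -0.1787  0.06  ]
w10 slide_carrier 0.9 [391.1  35.8] 374 411 0 75 rect [392.6  36.2] [28.5 76.8] -> [ 0.5711 -0.3323  0.018 ]
w10 microscope 0.72 [311.6 184.6] 305 323 173 199 rect [314. 186.] [26. 18.] -> [ 0.4069 -0.1739  0.012 ]
w10 microscope 0.64 [379.6  26.5] 347 439 0 63 rect [392.8  28.4] [87.7 64.4] -> [ 0.5806 -0.3362  0.012 ]
11.391599999999997 86.4333
```

View pics/fin.png

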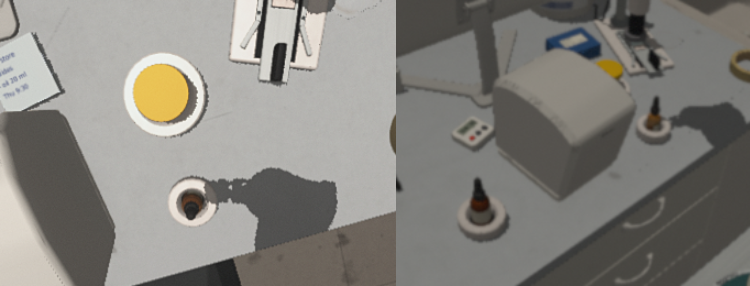

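The final picture shows the cup (163,92) and small bottle (190,203) seated upright in their stands, the large bottle upright in its stand, and the carrier straight between the rails.

```bash
python3 -c "
from cell import *
print(read_time_s(),finish_job())"
```

```text
the job is handed in; nothing more can be done
86.4833 None
```

I handed the job in at 86.5 s: my last pictures and touch checks show the cup and both bottles upright and down in their own wells, and the carrier flat between the rails about 1.5 mm short of the back stop; no verdict came back.

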